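# Hang the sachet caddy on the splash guard

### The job

Hang the small steel sachet caddy on the splash guard: bring the round end of the keyhole in its back plate over the head of the protruding screw, push it back against the guard, then draw it down, still in hand, until the screw is at the top of the narrow slot and it is locked. Let go and leave it hanging upright on the screw; do not disturb the jug, the cup or the tamper.

Things in the scene. Friction and masses are not known exactly. Their poses are not given: they have to be found in the camera images.
- guard: Splash guard, fixed: upright white painted sheet 200 mm wide (y), 175 high, 8 thick, on a foot reaching 100 mm behind it (-x). Origin: counter level, mid-width, in the plane of its front face; x points out of that face (away from the robot at yaw 0), z up. One fixed dark steel screw stands straight out of the front face along +x.
- screw_line (a point): Point on the guard's front face at mid-width, 160 mm above the counter. The screw's axis is at this height but, put in by eye, up to 10 mm to either side (guard y -10 to +10); its place is not tracked: find it by touch or sight. Shank 6 mm in diameter, 7 mm free between face and head; head 16 mm in diameter, 4 mm thick, outer end 11 mm from the face. Axes as the guard's
- caddy: Sachet caddy, loose, upright, 0.2 to 0.3 kg: empty open-topped brushed steel box 60 mm deep (x), 60 wide (y), 45 high, walls 4, with a back plate at its -x side, 60 wide, 4 thick, rising to 92. Origin: centre of the box's underside; plate's rear face at x = -30. Grip from above across the side walls (60 mm). Hung: axes parallel to the guard's, underside 84 mm above the counter.
- keyhole (a point): Centre of the round end of the keyhole through the back plate, in the plate's rear face: at (-30, 0, 58) mm in the caddy's frame, axes parallel. The opening is eight-sided, 22 mm across, and runs upwards into a slot 11 mm wide that ends 79 mm above the underside.
- seat (a point): Where the screw's axis lies when the caddy hangs locked, at the upper end of the slot, in the plane of the back plate's rear face: at (-30, 0, 76) mm in the caddy's frame, 18 mm above the keyhole's centre.
- jug: Bystander: steel milk jug with a handle, 80 mm in diameter, 100 mm high; origin at the centre of its underside.
- cup: Bystander: white coffee cup, 76 mm in diameter, 60 mm high; origin at the centre of its underside.
- tamper: Bystander: steel coffee tamper standing on its 58 mm base, 88 mm high; origin at the centre of its underside.
There are look-alikes about, which are no part of the job. Several things have the shape of the guard; the one meant has the colours described above.

How it is judged:
By the outcome, as a careful person would: the job done as asked, in the order asked, and still so for the second after the job is handed in, with the robot touching nothing.
It also fails if it takes over 45 s, if anything falls off the work surface, if the arm or the gripper's body presses on something with over 40 N, if the wrist force passes 120 N, or if a joint passes its speed limit or range.

### The arm

A 7-joint arm with a two-finger parallel gripper is mounted at the origin on the work surface. World frame = base frame: x ahead of the robot, y to its left, z up, the work surface at z = 0. Lengths are in m, angles in rad, forces in N, time in s.
With the tool pointing down it reaches from about 0.4 to 0.85 m from the base axis. Payload 4.5 kg.
Tool frame: the origin (TCP) lies on the mounting face of the last link; the fingertips stand 166 mm ahead of it and the grasp point (between the pads) lies 147 mm ahead of it; z points along the fingers, y is the line along which they close (so a half turn about z gives the same grasp; the last joint's range is limited). The gripper opens to 88 mm and grips with 3 to 60 N. Pads are 18 mm wide; open, the fingers measure 123 mm over their backs; the gripper's body (75 mm by 187 mm) begins 45 mm behind the grasp point.
Start: joints at [1.368, 0.689, -0.195, 1.565, 0.157, 0.902, -0.215], TCP at [0.147, -0.608, 0.405] pointing down, gripper open.
Joint ranges: [-3.01, 3.01], [-0.46, 2.08], [-1.47, 1.51], [0.13, 2.56], [-1, 4.14], [0.04, 2.09], [-2.66, 2.66]. Speed limits (rad/s): [2.57, 2.57, 3.14, 3.14, 3.14, 3.14, 3.14].

### API

Orientations are given as a unit quaternion [x, y, z, w].
In Python, from plant import r, snapshot gives the robot as it stands. The module is installed in compiled form; this text tells all that it offers.
- The arm moves only by the tool move_arm, never from a script. Its argument "rows" is a list of rows, each a list of 5 numbers: the shift along the tool's x, y, z in m, then the turn about the tool's z in rad, then the finger opening in m, from 0 to 0.0881. In form: [[dx, dy, dz, spin, claw], ...]. A call has 1 to 10 rows; each row shifts and turns the commanded pose from where the row before left it, along the tool's axes as they then stand; what a row does not reach is not made up. A row lasts 1/12 s, in which the tool goes at most 41.7 mm and 7.16 degrees, less where a joint would pass 70% of its speed; a pose out of reach is approached as far as the arm can. A call with a gripper value outside its range is refused whole. The fingers move at their own pace and stop on an object; "newtons" is the grip in N (left out, the last holds). Time passes only in rows, so rows that do not move let the fingers close. It gives the time, the measured TCP pose, the force, the opening and the grip force at its end, in the units of the state.
- r.get_state(): the state, without advancing time (a new reading comes with each control period).
- snapshot(name): name is "scene" or "top" or "wrist"; returns a dict with "color" (400x640x3 uint8, red, green, blue), "depth" (400x640 float32, m along the optical axis (not along the pixel's ray), 0 where there is no reading), "mtx" (3x3 intrinsics, pixels), "eye" and "orientation" of the camera in the world. Camera axes: x right, y up, looking along -z (the intrinsics and any distortion apply to the point x, -y, -z); pixel columns grow to the right and rows downward; lengths in m; the calibration is good to about 2 mm. A picture is of the moment at which its call begins.
- r.finish_job(): hands the job in; it is judged then, once.
The state is a dict: "clock": time; "q": joint angles; "qd": joint speeds; "joint_torque": joint torques, N m; "tool_pos": TCP position; "eef_rot": TCP orientation; "contact_force": force on the tool from outside, world axes, zero at the start; "moment": the same for the moment, N m; "opening": opening from 0.0 (shut) to 1.0 (fully open); "finger_force": force on a finger pad.
Only numpy, scipy, OpenCV 4.12 (cv2) and the standard library are available. Lean on these libraries where they do the work, as an engineer would, in place of code of your own. Each camera call takes 0.05 s, during which the arm holds its last target. There are 200 camera calls.

## Working session

There is one attempt and no reset: what is moved stays moved. The work goes in short steps, Python scripts to look and compute and a tool call to move; the robot and the scene stay as the last step left them, time stands still between calls to the robot, and variables do not carry over. Pictures are saved under pics/ and viewed, at most 10 in all, crops included, and the job is handed in when it is done.

Besides the shell and the picture viewer there is one more tool, called after "Emit:" as name(argument=value, ...) on one line, values as JSON. move_arm: Moves the arm, as the interface text tells. Its arguments: {"type":"object","properties":{"rows":{"type":"array"},"newtons":{"type":"number"}},"required":["rows"]}

```bash
mkdir -p pics; cat > h.py <<'E'
from plant import r, snapshot
import numpy as np, cv2, pickle
from scipy.spatial.transform import Rotation as R
def take(n,f):
    s=snapshot(n); pickle.dump(s,open(f'pics/{f}.pkl','wb')); cv2.imwrite(f'pics/{f}.png',s['color'][:,:,::-1]); return s
def load(f): return pickle.load(open(f'pics/{f}.pkl','rb'))
def rot(s):
    o=np.array(s['orientation']); return o if o.shape==(3,3) else R.from_quat(o).as_matrix()
def cloud(s):
    d=s['depth']; K=np.array(s['mtx']); v,u=np.indices(d.shape)
    p=np.stack([(u-K[0,2])/K[0,0]*d,-(v-K[1,2])/K[1,1]*d,-d],-1)
    return p@rot(s).T+np.array(s['eye'])
def proj(s,P):
    c=(np.array(P)-np.array(s['eye']))@rot(s); K=np.array(s['mtx'])
    return K[0,0]*c[...,0]/-c[...,2]+K[0,2], K[1,1]*c[...,1]/c[...,2]+K[1,2]
E
python3 - <<'E'
from h import *
for n in ('scene','top'):
    s=take(n,n+'0'); print(n,s['eye'],s['orientation'],s['mtx'],[k for k in s])
print(r.get_state())
a=load('scene0')['color'];b=load('top0')['color']
cv2.imwrite('pics/both.png',cv2.resize(np.vstack([a,b]),(800,1000))[:,:,::-1])
E
```

```text
scene [0.92652299 0.46056593 0.90116913] [0.08866318 0.32382168 0.9056991  0.25881943] [[486.50340401   0.         324.26884777]
 [  0.         486.50340401 198.0163065 ]
 [  0.           0.           1.        ]] ['color', 'depth', 'mtx', 'eye', 'orientation']
top [ 0.51305493 -0.1167607   1.01927684] [ 0.04035386 -0.03108331 -0.69706834  0.71519306] [[427.64724039   0.         320.18360592]
 [  0.         427.64724039 198.63647842]
 [  0.           0.           1.        ]] ['color', 'depth', 'mtx', 'eye', 'orientation']
{'clock': 0.1, 'q': array([ 1.3678413 ,  0.68989739, -0.19453836,  1.56620191,  0.15728802,
        0.90252484, -0.21508472]), 'qd': array([-0.00188095, -0.00081414, -0.00038987, -0.0030494 ,  0.00012189,
        0.00033027, -0.00138794]), 'joint_torque': array([-3.33320524e-03, -5.28500354e+01, -1.27194867e+00, -1.53837222e+01,
       -5.26207220e-02,  1.95741275e-03,  4.07038533e-05]), 'tool_pos': array([ 0.14651212, -0.60729056,  0.40400234]), 'eef_rot': array([ 9.92995699e-01,  1.18147659e-01, -1.47008009e-04, -8.07202108e-04]), 'contact_force': array([ 0.41220433, -0.13945083,  0.48839039]), 'moment': array([ 0.00653518, -0.03157504, -0.00816227]), 'finger_force': 0.0, 'opening': 0.9998071627419862}
```

View pics/scene0.png

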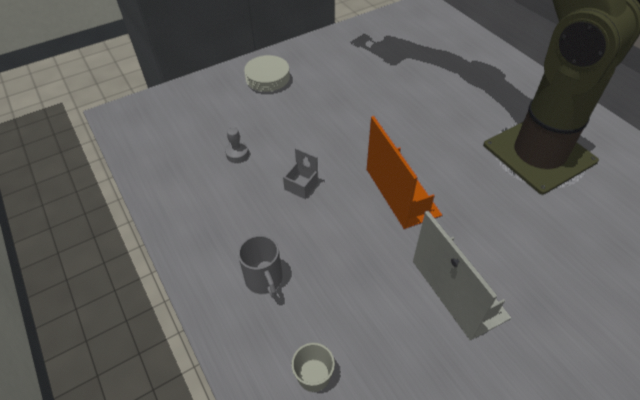

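View pics/top0.png

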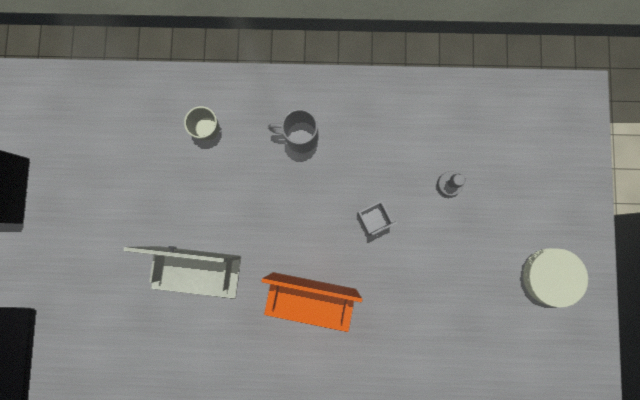

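The scene picture shows two guard shapes: an orange one at (400,175), and a white one at (460,275) with a dark screw at (455,262). The white one matches the description. The caddy is at (302,175), the jug at (260,265), the cup at (313,365) and the tamper at (236,145). The top view shows the white guard at (180,270), the orange one at (312,300) and the caddy at (375,219). I'll measure them and confirm in a crop.

```bash
python3 - <<'E'
from h import *
s=load('scene0');t=load('top0')
cs,ct=cloud(s),cloud(t)
for n,c,box in (('scene',cs,(408,515,205,340)),('top',ct,(115,245,235,305))):
    u0,u1,v0,v1=box; p=c[v0:v1,u0:u1].reshape(-1,3); col=(s if n=='scene' else t)['color'][v0:v1,u0:u1].reshape(-1,3)
    m=(p[:,2]>0.03)&(p[:,2]<0.172)&(p[:,0]>0.2); q=p[m]
    # plane RANSAC vertical
    best=None;rng=np.random.default_rng(0)
    for _ in range(500):
        a,b=q[rng.choice(len(q),2,False),:2]; d=b-a; L=np.hypot(*d)
        if L<.05: continue
        nn=np.array([d[1],-d[0]])/L; e=abs((q[:,:2]-a)@nn)<.002
        if best is None or e.sum()>best.sum(): best=e
    w=q[best]; c0=w[:,:2].mean(0); _,_,V=np.linalg.svd(w[:,:2]-c0,full_matrices=False); d=V[0]; nn=V[1]*np.sign(V[1][0])
    k=(w[:,:2]-c0)@d
    print(n,len(w),len(q),'c',c0,'n',nn,'yaw',np.degrees(np.arctan2(nn[1],nn[0])),'ends',c0+d*k.min(),c0+d*k.max(),'z',w[:,2].min(),w[:,2].max(), np.ptp(k))
    tp=p[(p[:,2]>.172)&(p[:,2]<.18)]
    if len(tp): print(' top',tp.min(0),tp.max(0),len(tp))
# dark screw
col=s['color'].max(2); 
print('screw patch'); 
for v in range(256,269,2): print([tuple(np.round(cs[v,u],3)) if col[v,u]<70 else 0 for u in range(449,463,3)])
# caddy
for n,c,(u0,u1,v0,v1) in (('scene',cs,(275,330,145,205)),('top',ct,(345,405,195,245))):
    p=c[v0:v1,u0:u1].reshape(-1,3)
    for lo,hi in ((.035,.05),(.06,.1)):
        q=p[(p[:,2]>lo)&(p[:,2]<hi)]
        if len(q)<3: continue
        print(n,lo,len(q),cv2.minAreaRect((q[:,:2]*1000).astype(np.float32)),q.max(0))
for n,(u,v) in dict(jug=(300,132),cup=(201,123),tamp=(456,181),plate=(560,278),orange=(312,285)).items(): print(n,ct[v,u])
a=cv2.resize(s['color'][140:330,270:520],None,fx=3,fy=3,interpolation=cv2.INTER_CUBIC)
cv2.imwrite('pics/crop1.png',a[:,:,::-1])
E
```

```text
scene 3634 4038 c [0.48712909 0.18975628] n [ 0.99625557 -0.0864571 ] yaw -4.9598187754054415 ends [0.49523272 0.28313529] [0.47786336 0.08298607] z 0.030060675378898116 0.1719747961510818 0.2009014809544565
 top [0.4706057  0.08440116 0.17204436] [0.49653485 0.28319221 0.17931103] 544
top 411 882 c [0.48456261 0.17367091] n [ 0.99590115 -0.09044834] yaw -5.189400373153948 ends [0.4942172  0.27997493] [0.47620078 0.0816012 ] z 0.030016961170846845 0.17197213543173728 0.19919017796558935
 top [0.47045886 0.08280889 0.17200696] [0.49318328 0.28048943 0.17825573] 317
screw patch
[0, 0, 0, 0, 0]
[0, (np.float64(0.485), np.float64(0.177), np.float64(0.147)), 0, 0, 0]
[0, (np.float64(0.497), np.float64(0.186), np.float64(0.164)), (np.float64(0.496), np.float64(0.191), np.float64(0.17)), (np.float64(0.488), np.float64(0.192), np.float64(0.164)), 0]
[0, (np.float64(0.499), np.float64(0.189), np.float64(0.162)), (np.float64(0.498), np.float64(0.194), np.float64(0.168)), (np.float64(0.49), np.float64(0.194), np.float64(0.162)), 0]
[0, (np.float64(0.498), np.float64(0.19), np.float64(0.156)), (
[... 336 characters left out ...]
148 -0.18730313  0.04998298]
scene 0.06 224 ((550.298828125, -241.5977325439453), (8.059900283813477, 62.081687927246094), 27.136035919189453) [ 0.56560542 -0.21337838  0.09690391]
top 0.035 156 ((573.5923461914062, -229.79714965820312), (56.87714385986328, 60.10264587402344), 27.168615341186523) [ 0.61000743 -0.19204013  0.04983635]
top 0.06 61 ((547.5270385742188, -243.1087646484375), (3.612786293029785, 59.85565185546875), 27.600473403930664) [ 0.56256035 -0.21591604  0.09586495]
jug [ 0.77749009 -0.04874389  0.00239214]
cup [0.79390445 0.1933623  0.00389841]
tamp [ 0.65417612 -0.4007804   0.08422225]
plate [ 0.44674726 -0.64507666  0.04072033]
orange [ 0.42425849 -0.09163122  0.12369473]
```

View pics/crop1.png

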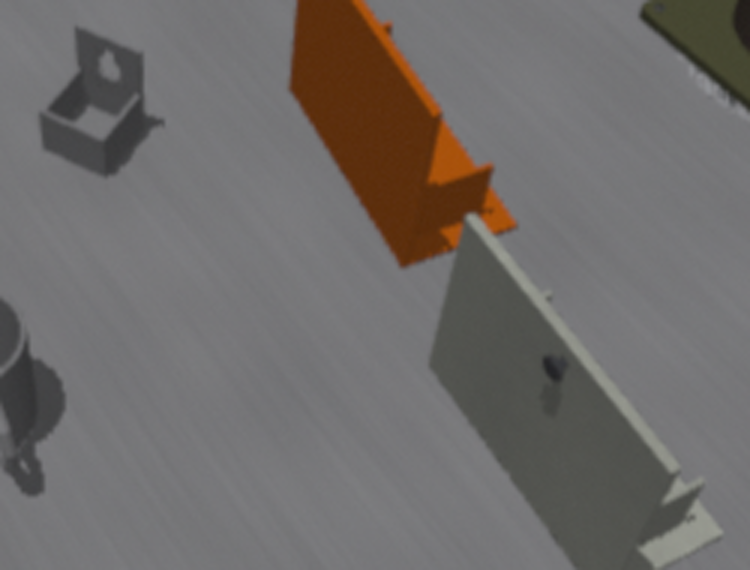

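The crop confirms the white guard, with its dark screw at crop (553,367), and the caddy, with its keyhole at crop (108,65). The caddy is at about (0.574,-0.229) with yaw 27°. The guard's yaw is -5°. I'll move over the caddy with the tool at a safe height.

Emit:
move_arm(rows=[[0.0261,-0.01355,0,0,0.088],[0.0261,-0.01355,0,0,0.088],[0.0261,-0.01355,0,0,0.088],[0.0261,-0.01355,0,0,0.088],[0.0261,-0.01355,0,0,0.088],[0.0261,-0.01355,0,0,0.088],[0.0261,-0.01355,0,0,0.088],[0.0261,-0.01355,0,0,0.088],[0.0261,-0.01355,0,0,0.088],[0.0261,-0.01355,0,0,0.088]], newtons=40)

```text
clock: 0.93
tool_pos: [0.3694, -0.4134, 0.4044]
eef_rot: [0.993, 0.118, -0.0, -0.0]
contact_force: [-0.0, -0.9, -0.5]
opening: 0.999
finger_force: 0.0
```

Emit:
move_arm(rows=[[0.0261,-0.01355,0,0,0.088],[0.0261,-0.01355,0,0,0.088],[0.0261,-0.01355,0,0,0.088],[0.0261,-0.01355,0,0,0.088],[0.0261,-0.01355,0,0,0.088],[0.0261,-0.01355,0,0,0.088],[0.0261,-0.01355,0,0,0.088],[0.0261,-0.01355,0,0,0.088],[0.0261,-0.01355,0,0,0.088],[0.0261,-0.01355,0,0,0.088]])

```text
clock: 1.77
tool_pos: [0.5913, -0.2205, 0.4043]
eef_rot: [0.993, 0.118, -0.001, -0.0]
contact_force: [1.1, 0.1, -0.7]
opening: 0.998
finger_force: 0.0
```

Emit:
move_arm(rows=[[0,0,0,-0.078,0.088],[0,0,0,-0.078,0.088],[0,0,0,-0.078,0.088],[0,0,0,0,0.088],[0,0,0,0,0.088]])

```text
clock: 2.18
tool_pos: [0.5903, -0.2218, 0.4043]
eef_rot: [0.973, 0.232, -0.0, -0.0]
contact_force: [0.3, 0.4, -0.2]
opening: 0.995
finger_force: 0.0
```

```bash
python3 - <<'E'
from h import *
s=take('wrist','w1'); c=cloud(s); p=c.reshape(-1,3)
st=r.get_state(); print(st['clock'],st['tool_pos'],R.from_quat(st['eef_rot']).as_matrix(),s['eye'])
near=(abs(p[:,0]-.574)<.07)&(abs(p[:,1]+.229)<.07)
for lo,hi in ((.04,.05),(.075,.1)):
    q=p[near&(p[:,2]>lo)&(p[:,2]<hi)]; print(lo,len(q),cv2.minAreaRect((q[:,:2]*1000).astype(np.float32)) if len(q)>3 else 0, q[:,2].max() if len(q) else 0)
E
```

```text
2.2333 [ 0.59030369 -0.22182006  0.40442382] [[ 8.92310551e-01  4.51421663e-01 -6.02144852e-04]
 [ 4.51421857e-01 -8.92310627e-01  2.28937617e-04]
 [-4.33952851e-04 -4.76104799e-04 -9.99999793e-01]] [ 0.65305011 -0.18858227  0.3835533 ]
0.04 745 ((571.1132202148438, -228.36972045898438), (60.338050842285156, 59.609561920166016), 27.57390022277832) 0.04990996143633264
0.075 555 ((546.5516357421875, -241.49681091308594), (5.357298374176025, 59.91965866088867), 27.239654541015625) 0.09367808632483621
```

View pics/w1.png

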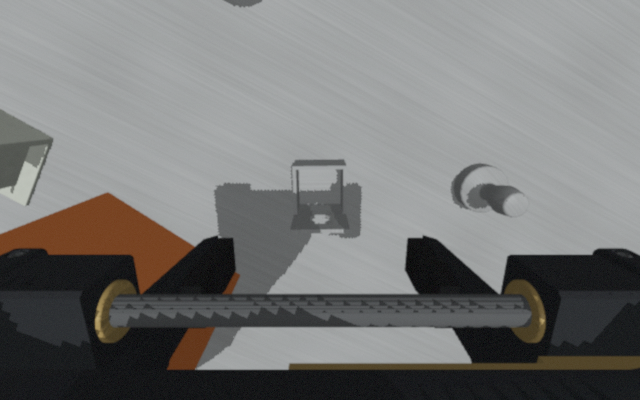

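The wrist picture shows the caddy centred at (320,195), with its plate and keyhole at (320,218). The tamper is at (490,195), clear of the fingers. I'll check the orange guard's clearance, then descend.

```bash
python3 - <<'E'
from h import *
s=load('top0');p=cloud(s).reshape(-1,3);c=s['color'].reshape(-1,3).astype(int)
q=p[(c[:,0]>c[:,2]+80)&(p[:,2]>.05)]
T=np.array([.892,.4514]);Y=np.array([.4514,-.892]); d=q[:,:2]-[.5896,-.2205]
m=(abs(d@Y)<.11); print(q.min(0),q.max(0),'tool x max in body y-range',(d@T)[m].max() if m.any() else None)
s=load('scene0');p=cloud(s)[150:190,285:322].reshape(-1,3)
q=p[(p[:,2]>.06)&(p[:,2]<.1)]; print(np.mean(q,0))
E
```

```text
[ 0.33458957 -0.18901273  0.05059911] [0.51305493 0.00499197 1.01927684] tool x max in body y-range None
[ 0.54927553 -0.2390914   0.07989113]
```

Emit:
move_arm(rows=[[0,-0.0015,0.02,0,0.088],[0,0,0.03,0,0.088],[0,0,0.03,0,0.088],[0,0,0.03,0,0.088],[0,0,0.03,0,0.088],[0,0,0.02,0,0.088],[0,0,0,0,0.088]])

```text
clock: 2.82
tool_pos: [0.5879, -0.2198, 0.2404]
eef_rot: [0.973, 0.233, -0.004, -0.002]
contact_force: [-0.5, -0.4, -0.0]
opening: 0.998
finger_force: 0.0
```

Emit:
move_arm(rows=[[0,0,0.02,0,0.088],[0,0,0.02,0,0.088],[0,0,0.014,0,0.088],[0,0,0,0,0.088],[0,0,0,0,0.088]])

```text
clock: 3.23
tool_pos: [0.5899, -0.2204, 0.1911]
eef_rot: [0.972, 0.233, -0.0, 0.0]
contact_force: [0.1, -1.0, 0.0]
opening: 0.999
finger_force: 0.0
```

```bash
python3 - <<'E'
from h import *
s=take('scene','s2'); st=r.get_state(); print(st['tool_pos'],st['eef_rot'],st['contact_force'])
cv2.imwrite('pics/c2.png',cv2.resize(s['color'][60:220,200:400],None,fx=3,fy=3,interpolation=cv2.INTER_CUBIC)[:,:,::-1])
E
```

```text
[ 0.59031744 -0.22050781  0.19178636] [9.72484724e-01 2.32965443e-01 6.20263618e-04 4.23718618e-04] [0.49836579 0.07672244 0.70099315]
```

View pics/c2.png

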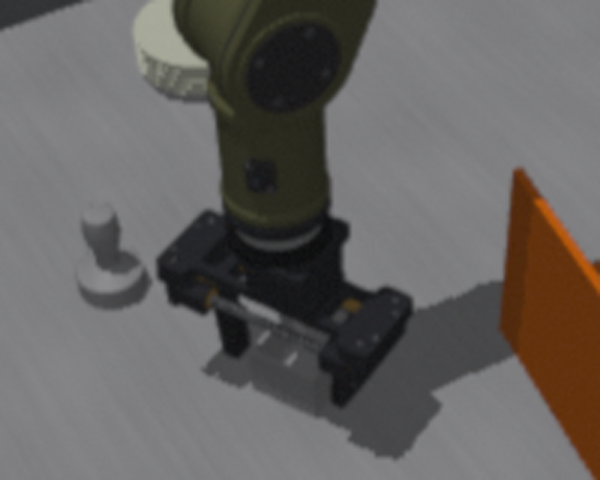

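The fingers straddle the caddy's side walls at crop (230,330) and (345,385), with nothing else close. I'll lower a little and close.

Emit:
move_arm(rows=[[0,0,0.004,0,0.088],[0,0,0,0,0.05],[0,0,0,0,0.05],[0,0,0,0,0.05],[0,0,0,0,0.05],[0,0,0,0,0.05],[0,0,0,0,0.05],[0,0,0,0,0.05]], newtons=45)

```text
clock: 3.95
tool_pos: [0.59, -0.2204, 0.187]
eef_rot: [0.972, 0.233, 0.0, 0.0]
contact_force: [0.0, 0.2, 2.6]
opening: 0.679
finger_force: 45.0
```

```bash
python3 - <<'E'
from h import *
st=r.get_state(); print({k:st[k] for k in ('tool_pos','eef_rot','contact_force','opening','finger_force')})
# screw from scene image: centroid of dark head pixels, outer end
s=load('scene0'); c=cloud(s); g=s['color'].max(2)
n=np.array([.9961,-.0885]); t=np.array([.0885,.9961])
m=np.zeros(g.shape,bool); m[250:275,444:468]=True
d=(c[...,:2]-[.4871,.1898])@n
m&=(d>.007)&(c[...,2]>.13)
q=c[m]; print(m.sum(), 'head pts d',d[m].min(),d[m].max(),'n' )
f=m&(d>.009)
print('face', f.sum(), c[f].mean(0), c[f].min(0), c[f].max(0), 'guard t', ((c[f][:,:2]-[.4871,.1898])@t).mean())
v,u=np.nonzero(f); print(u.min(),u.max(),v.min(),v.max(), u.mean(), v.mean())
# dark pixels
v,u=np.nonzero((g[250:275,444:468]<75)); print('dark',(u+444).mean(),(v+250).mean(),len(u))
for row in range(252,276): print(row,g[row,444:468])
E
```

```text
{'tool_pos': array([ 0.58995898, -0.22040831,  0.18703778]), 'eef_rot': array([9.72431776e-01, 2.33187395e-01, 2.12810784e-04, 1.88001527e-04]), 'contact_force': array([0.00648385, 0.17258255, 2.61857909]), 'opening': 0.6793130420599252, 'finger_force': 44.96241382876178}
42 head pts d 0.00754901562460226 0.011871199779293861 n
face 36 [0.49792657 0.19169288 0.16334621] [0.49593949 0.18453592 0.15421801] [0.49947255 0.19867774 0.17074953] guard t 0.0028436463703403973
451 456 259 267 453.69444444444446 262.6111111111111
dark 453.9478260869565 265.4 115
252 [ 80  81  81  81  82  82  82  83  82  83  84  84  98 127 144 146 146 142
 129 124 123 123 124 124]
253 [ 81  80  80  80  82  81  82  82  82  82  82  82  85  98 128 145 145 144
 138 127 124 123 123 123]
254 [ 81  80  80  81  80  80  82  81  82  80  83  82  83  87 107 134 145 146
 143 135 124 123 123 123]
255 [ 79  81  80  79  79  82  82  82  81  81  81  80  82  83  91 115 141 147
 146 143 133 121 124 124]
256 [ 81  81  81  81  80  79  82  82  82  80  81  82  81  83  84  95 124 145
 147 146 144 131 125 124]
257 [ 80  81  80  80  81  
[... 980 characters left out ...]
67 [82 81 81 81 81 81 81 79 78 75 64 60 64 75 81 82 82 83 83 82 81 82 82 82]
268 [82 81 82 81 82 81 80 74 71 75 68 68 71 80 82 82 83 83 82 82 82 82 81 82]
269 [82 82 82 82 83 82 80 71 69 69 68 70 73 80 83 82 81 83 83 82 82 82 82 82]
270 [82 83 83 83 81 82 78 69 69 70 69 69 74 81 83 82 82 83 84 82 82 82 82 81]
271 [81 83 82 83 83 81 73 70 68 69 68 70 71 78 83 82 83 83 83 83 83 82 82 82]
272 [81 81 82 83 82 78 72 70 69 68 68 69 72 78 82 82 83 82 83 83 83 82 82 82]
273 [81 81 81 82 82 81 76 73 69 69 69 69 72 81 83 82 82 83 84 83 83 83 82 82]
274 [84 81 82 82 83 83 79 74 70 69 69 69 74 82 82 83 83 83 83 83 83 82 83 82]
275 [83 82 82 82 81 82 79 72 69 69 68 71 77 82 82 82 84 83 83 83 83 83 82 82]
```

The caddy is held (opening about 60 mm, 45 N). I'll lift it, turn to the guard's yaw, and use the wrist camera to locate the screw from above.

Emit:
move_arm(rows=[[0,0,-0.015,0,0.05],[0,0,-0.03,0,0.05],[0,0,-0.03,0,0.05],[0,0,-0.03,0,0.05],[0,0,-0.03,0,0.05],[0,0,-0.03,0,0.05],[0,0,-0.03,0,0.05],[0,0,-0.03,0,0.05],[0,0,-0.03,0,0.05],[0,0,-0.015,0,0.05]])

```text
clock: 4.78
tool_pos: [0.5898, -0.2202, 0.4614]
eef_rot: [0.972, 0.233, 0.002, 0.001]
contact_force: [0.6, 0.2, -2.4]
opening: 0.674
finger_force: 45.0
```

Emit:
move_arm(rows=[[0,0,0,0.08,0.05],[0,0,0,0.08,0.05],[0,0,0,0.08,0.05],[0,0,0,0.08,0.05],[0,0,0,0.08,0.05],[0,0,0,0.08,0.05],[0,0,0,0.079,0.05],[0,0,0,0,0.05],[0,0,0,0,0.05]])

```text
clock: 5.53
tool_pos: [0.5894, -0.22, 0.457]
eef_rot: [0.999, -0.043, -0.0, -0.0]
contact_force: [-1.4, 0.8, -2.4]
opening: 0.672
finger_force: 45.0
```

Emit:
move_arm(rows=[[-0.0132,-0.0282,0,0,0.05],[-0.0132,-0.0282,0,0,0.05],[-0.0132,-0.0282,0,0,0.05],[-0.0132,-0.0282,0,0,0.05],[-0.0132,-0.0282,0,0,0.05],[-0.0132,-0.0282,0,0,0.05],[-0.0132,-0.0282,0,0,0.05]])

```text
clock: 6.12
tool_pos: [0.5142, -0.0143, 0.4571]
eef_rot: [0.999, -0.043, 0.0, -0.0]
contact_force: [-0.0, 1.0, -3.0]
opening: 0.677
finger_force: 45.0
```

Emit:
move_arm(rows=[[-0.0132,-0.0282,0,0,0.05],[-0.0132,-0.0282,0,0,0.05],[-0.0132,-0.0282,0,0,0.05],[-0.0132,-0.0282,0,0,0.05],[-0.0132,-0.0282,0,0,0.05],[-0.0132,-0.0282,0,0,0.05],[-0.0132,-0.0282,0,0,0.05],[0,0,0,0,0.05],[0,0,0,0,0.05],[0,0,0,0,0.05]])

```text
clock: 6.95
tool_pos: [0.4405, 0.1886, 0.4569]
eef_rot: [0.999, -0.043, 0.0, 0.0]
contact_force: [0.5, -0.7, -2.8]
opening: 0.675
finger_force: 45.0
```

```bash
python3 - <<'E'
from h import *
s=take('wrist','w3'); st=r.get_state(); print(st['tool_pos'],st['eef_rot'],s['eye'])
print(proj(s,[.498,.1917,.160]))
E
```

```text
[0.44079036 0.1880317  0.45682471] [ 9.99011358e-01 -4.44529231e-02  1.47953731e-04  4.71719541e-04] [0.51074622 0.18323435 0.43617348]
(np.float64(310.8364425591611), np.float64(124.53568250426501))
```

View pics/w3.png

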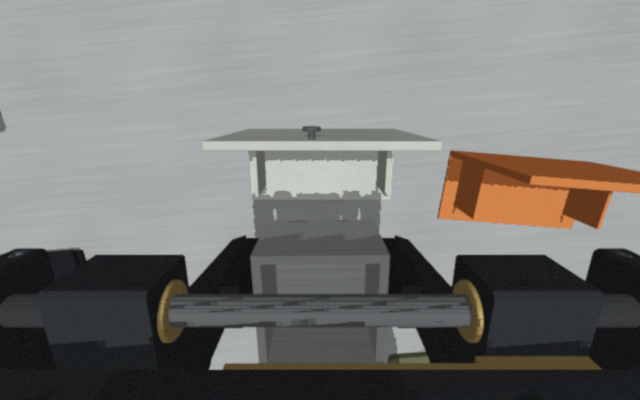

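The wrist picture shows the screw head at (312,129), in front of the guard's top edge (columns 205 to 440, level, so the yaw is aligned). The held caddy spans columns 254 to 387. Next I'll compute lateral offsets in tool axes.

```bash
python3 - <<'E'
from h import *
s=load('w3'); st=r.get_state(); K=s['mtx']; print(K[0],K[1])
c=cloud(s); T=R.from_quat(st['eef_rot']).as_matrix(); L=(c-st['tool_pos'])@T   # tool frame
g=s['color'].max(2).astype(int)
for v in (126,128,130,133): print(v,g[v,298:326])
print('head depth pts'); 
v,u=np.nonzero((g<90)); m=(v>120)&(v<140)&(u>295)&(u<330); v,u=v[m],u[m]
print(len(u),u.min(),u.max(),v.min(),v.max())
P=c[v,u]; l=L[v,u]; ok=(P[:,2]>.15)&(P[:,2]<.18); print(ok.sum(),P[ok].mean(0),P[ok].min(0),P[ok].max(0),'tool',l[ok].mean(0),l[ok].min(0),l[ok].max(0))
# guard top face
m=(c[...,2]>.168)&(c[...,2]<.182)&(g>140); m[:120]=0;m[160:]=0; m[:,:190]=0;m[:,445:]=0
q=c[m]; print('guardtop',m.sum(),cv2.minAreaRect((q[:,:2]*1000).astype(np.float32)),'z',np.median(q[:,2]),'tool y',L[m][:,1].min(),L[m][:,1].max(),'tool x',np.percentile(L[m][:,0],[2,98]))
# caddy rows
for v in (245,258): print(v,g[v,246:262],g[v,378:394], L[v,320])
def ray(u,v,z): # tool-frame point on ray at tool depth z
    d=np.array([(u-K[0][2])/K[0][0],-(v-K[1][2])/K[1][1],-1])@rot(s).T@T; e=(np.array(s['eye'])-st['tool_pos'])@T
    return e+d*(z-e[2])/d[2]
print(ray(254,250,.142),ray(387,250,.142))
print('screw ray', ray(312,129,st['tool_pos'][2]-.164))
E
```

```text
[311.94559461   0.         319.88387556] [  0.         311.94559461 199.02178054]
126 [173 172 174 171 156 141 129 121 118 115 116 112 112 111 113 117 117 118
 120 124 131 140 156 171 176 176 177 176]
128 [158 158 157 151 115  79  77  82  86  88  95  94 100 101  99  94  93  90
  87  81  76  73  98 140 154 156 156 156]
130 [124 125 124 120 101  79  81  79  86  90  92  94  94  96  94  90  87  88
  81  77  75  76  91 115 120 123 119 121]
133 [123 123 123 123 121 124 124 123 118 111  92  85  94  98  94  88  82 106
 118 120 121 121 122 122 123 121 120 121]
head depth pts
72 303 320 127 138
69 [0.49272058 0.19167356 0.16365725] [0.48627804 0.18493972 0.15892236] [0.49669294 0.1987089  0.1675626 ] tool [ 0.05130256 -0.00851227  0.29317702] [ 0.04502673 -0.01565211  0.28927395] [ 0.05486608 -0.00196594  0.29791181]
guardtop 2378 ((480.9098815917969, 184.24952697753906), (199.1240234375, 7.728745460510254), 85.00920104980469) z 0.17430512673816656 tool y -0.09961877258516738 0.0995009276998951 tool x [0.03643119 0.04396971]
245 [22 20 18 21 22 21 25 19 33 63 76 82 82 83 82 84] [83 84 84 82 84 83 80 62 34 22 22 23 21 17 21 20] [ 0.0087362  -0.00118414  0.15458685]
258 [ 18  20  23  31  79 100 104 103 104 106 105 105 104 105 104 106] [103 104 104 105 103 104 103 103 103 103 102  82  46  26  16  25] [ 0.00833337 -0.00119761  0.14220824]
[ 0.01215    -0.02927141  0.142     ] [0.01222971 0.02729691 0.142     ]
screw ray [ 0.05304794 -0.00793222  0.29282471]
```

In tool axes, the screw sits about 7.7 mm to -y of the held caddy's centre, after correcting for the wrist camera's lateral bias. The guard face is about 93 mm ahead of the plate's rear face. I'll move in front of the guard, then descend to keyhole height, which puts the TCP at z ≈ 0.289.

Emit:
move_arm(rows=[[0.02,-0.0077,0,0,0.05],[0.035,0,0,0,0.05],[0.035,0,0,0,0.05],[0.03,0,0,0,0.05],[0,0,0,0,0.05],[0,0,0,0,0.05]])

```text
clock: 7.5
tool_pos: [0.5623, 0.1838, 0.456]
eef_rot: [0.999, -0.046, -0.0, 0.001]
contact_force: [-0.5, 1.0, -3.1]
opening: 0.684
finger_force: 45.0
```

Emit:
move_arm(rows=[[0,0,0.02,0,0.05],[0,0,0.025,0,0.05],[0,0,0.025,0,0.05],[0,0,0.025,0,0.05],[0,0,0.025,0,0.05],[0,0,0.025,0,0.05],[0,0,0.022,0,0.05],[0,0,0,0,0.05],[0,0,0,0,0.05],[0,0,0,0,0.05]])

```text
clock: 8.33
tool_pos: [0.5609, 0.1862, 0.2911]
eef_rot: [0.999, -0.044, 0.001, -0.0]
contact_force: [1.1, 0.5, -2.1]
opening: 0.675
finger_force: 45.0
```

```bash
python3 - <<'E'
from h import *
st=r.get_state(); print(st['tool_pos'],st['eef_rot'],st['contact_force'],st['moment'])
s=take('scene','s4'); c=cloud(s)
T=R.from_quat(st['eef_rot']).as_matrix(); print('screw from scene, tool y',((np.array([.4979,.1917,.16])-st['tool_pos'])@T))
a=cv2.resize(s['color'][170:340,360:540],None,fx=4,fy=3.5,interpolation=cv2.INTER_CUBIC); cv2.imwrite('pics/c4.png',a[:,:,::-1])
E
```

```text
[0.56090626 0.18621231 0.2910801 ] [ 9.99024354e-01 -4.41552410e-02  7.49104763e-04 -3.06348368e-04] [ 1.11991097  0.49354998 -2.14513894] [-0.01268124 -0.07515583  0.04739407]
screw from scene, tool y [-0.0634373   0.00018127  0.13098691]
```

View pics/c4.png

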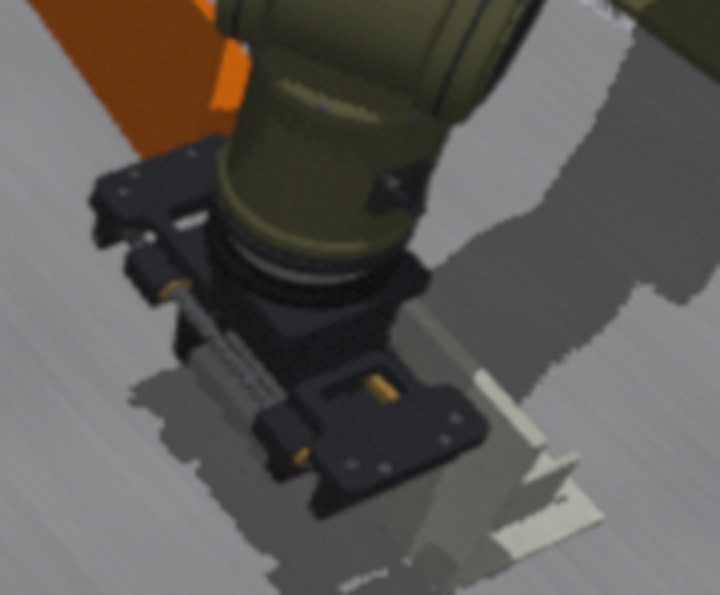

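The scene view shows the held caddy in front of the guard with the gripper clear of it; the screw is hidden. I'll back toward the guard in small steps, watching the force.

Emit:
move_arm(rows=[[-0.007,0,0,0,0.05],[-0.006,0,0,0,0.05],[0,0,0,0,0.05],[0,0,0,0,0.05]])

```text
clock: 8.72
tool_pos: [0.5472, 0.1877, 0.2903]
eef_rot: [0.999, -0.044, 0.0, -0.0]
contact_force: [-0.4, -0.2, -2.1]
opening: 0.672
finger_force: 45.0
```

```bash
python3 - <<'E'
from h import *
st=r.get_state(); print(st['tool_pos'],st['eef_rot'],st['contact_force'],st['moment'])
T=R.from_quat(st['eef_rot']).as_matrix(); print('screw scene, tool',((np.array([.4979,.1917,.16])-st['tool_pos'])@T))
E
```

```text
[0.54723664 0.18773095 0.29028733] [ 9.99045299e-01 -4.36860409e-02  9.19960811e-05 -1.05313080e-04] [-0.37375825 -0.19741576 -2.06323621] [-0.02404382 -0.04893745  0.03358876]
screw scene, tool [-0.04951753  0.00038109  0.13027861]
```

Emit:
move_arm(rows=[[-0.002,0.0008,0.001,0,0.05],[-0.002,0,0,0,0.05],[-0.001,0,0,0,0.05],[0,0,0,0,0.05]])

```text
clock: 9.05
tool_pos: [0.5424, 0.1871, 0.2886]
eef_rot: [0.999, -0.044, -0.0, 0.0]
contact_force: [-0.3, 0.2, -1.2]
opening: 0.675
finger_force: 45.0
```

Emit:
move_arm(rows=[[-0.002,0,0,0,0.05],[-0.001,0,0,0,0.05],[0,0,0,0,0.05]])

```text
clock: 9.3
tool_pos: [0.5395, 0.1874, 0.2886]
eef_rot: [0.999, -0.044, -0.0, 0.0]
contact_force: [1.0, 0.3, -2.6]
opening: 0.677
finger_force: 45.0
```

Emit:
move_arm(rows=[[-0.002,0,0,0,0.05],[-0.001,0,0,0,0.05],[0,0,0,0,0.05]])

```text
clock: 9.55
tool_pos: [0.5364, 0.1877, 0.2887]
eef_rot: [0.999, -0.044, -0.0, 0.0]
contact_force: [0.1, 0.1, -2.8]
opening: 0.674
finger_force: 45.0
```

No head contact 24 mm in, so the screw head is inside the keyhole. I'll continue to the face.

Emit:
move_arm(rows=[[-0.001,0,0,0,0.05],[-0.001,0,0,0,0.05],[0,0,0,0,0.05]])

```text
clock: 9.8
tool_pos: [0.5357, 0.1876, 0.2889]
eef_rot: [0.999, -0.044, 0.001, -0.0]
contact_force: [3.9, -0.7, -4.2]
opening: 0.68
finger_force: 45.0
```

Emit:
move_arm(rows=[[-0.001,0,0,0,0.05],[-0.001,0,0,0,0.05],[0,0,0,0,0.05]])

```text
clock: 10.05
tool_pos: [0.5351, 0.1875, 0.2892]
eef_rot: [0.999, -0.045, 0.003, -0.001]
contact_force: [8.0, -1.4, -6.4]
opening: 0.68
finger_force: 44.9
```

Plate contact with the guard face came where expected (8 N). I'll ease slightly and draw down.

Emit:
move_arm(rows=[[0.001,0,0.002,0,0.05],[0,0,0.002,0,0.05],[0,0,0.002,0,0.05],[0,0,0,0,0.05]])

```text
clock: 10.38
tool_pos: [0.5353, 0.1879, 0.2832]
eef_rot: [0.999, -0.045, 0.002, -0.001]
contact_force: [6.9, -0.5, -3.4]
opening: 0.673
finger_force: 44.9
```

Emit:
move_arm(rows=[[0,0,0.002,0,0.05],[0,0,0.002,0,0.05],[0,0,0,0,0.05]])

```text
clock: 10.63
tool_pos: [0.5353, 0.188, 0.2792]
eef_rot: [0.999, -0.045, 0.002, -0.001]
contact_force: [6.6, 0.5, -3.1]
opening: 0.673
finger_force: 44.9
```

Emit:
move_arm(rows=[[0.001,0,0.002,0,0.05],[0,0,0.002,0,0.05],[0,0,0,0,0.05]])

```text
clock: 10.88
tool_pos: [0.5356, 0.1879, 0.2748]
eef_rot: [0.999, -0.044, 0.001, -0.0]
contact_force: [5.7, 0.7, -3.1]
opening: 0.678
finger_force: 44.9
```

Emit:
move_arm(rows=[[0,0,0.002,0,0.05],[0,0,0.001,0,0.05],[0,0,0,0,0.05]])

```text
clock: 11.13
tool_pos: [0.5357, 0.1879, 0.2718]
eef_rot: [0.999, -0.044, 0.001, -0.0]
contact_force: [5.9, 0.6, -2.1]
opening: 0.68
finger_force: 44.9
```

Emit:
move_arm(rows=[[0,0,0.001,0,0.05],[0,0,0,0,0.05]])

```text
clock: 11.3
tool_pos: [0.5356, 0.1879, 0.2709]
eef_rot: [0.999, -0.044, 0.001, -0.0]
contact_force: [5.8, -0.1, -1.7]
opening: 0.68
finger_force: 44.9
```

Emit:
move_arm(rows=[[0,0,0.001,0,0.05],[0,0,0,0,0.05]])

```text
clock: 11.47
tool_pos: [0.5356, 0.1879, 0.2705]
eef_rot: [0.999, -0.044, 0.001, -0.0]
contact_force: [4.9, -0.5, 3.8]
opening: 0.675
finger_force: 44.9
```

The upward force is rising at the expected height, so the screw is at the top of the slot. I'll confirm with half a millimetre more, then open.

Emit:
move_arm(rows=[[0,0,0.0005,0,0.05],[0,0,0,0,0.05]])

```text
clock: 11.63
tool_pos: [0.5356, 0.1879, 0.2703]
eef_rot: [0.999, -0.044, 0.001, -0.001]
contact_force: [4.0, -1.0, 7.0]
opening: 0.673
finger_force: 44.9
```

Emit:
move_arm(rows=[[0,0,0,0,0.064],[0,0,0,0,0.068],[0,0,0,0,0.075],[0,0,0,0,0.085],[0,0,0,0,0.088],[0,0,0,0,0.088],[0,0,0,0,0.088]])

```text
clock: 12.22
tool_pos: [0.5346, 0.1878, 0.269]
eef_rot: [0.999, -0.044, -0.0, 0.0]
contact_force: [-0.1, -0.3, 0.3]
opening: 0.997
finger_force: 0.0
```

```bash
python3 - <<'E'
from h import *
st=r.get_state(); print({k:st[k] for k in ('tool_pos','eef_rot','contact_force','opening','finger_force')})
E
```

```text
{'tool_pos': array([0.53455071, 0.18782889, 0.26902979]), 'eef_rot': array([ 9.99031131e-01, -4.40078353e-02, -3.06252968e-04,  1.25487451e-04]), 'contact_force': array([-0.10444266, -0.25638294,  0.27802096]), 'opening': 0.9966512147925313, 'finger_force': 0.0}
```

Open, with no residual force. I'll retreat straight up.

Emit:
move_arm(rows=[[0,0,-0.005,0,0.088],[0,0,-0.01,0,0.088],[0,0,-0.015,0,0.088],[0,0,-0.03,0,0.088],[0,0,-0.03,0,0.088],[0,0,-0.03,0,0.088],[0,0,-0.03,0,0.088],[0,0,-0.02,0,0.088],[0,0,0,0,0.088]])

```text
clock: 12.97
tool_pos: [0.5358, 0.1881, 0.4448]
eef_rot: [0.999, -0.044, 0.005, -0.002]
contact_force: [-0.0, -0.8, 0.2]
opening: 0.998
finger_force: 0.0
```

Emit:
move_arm(rows=[[-0.02,0.02,0,0,0.088],[-0.02,0.03,0,0,0.088],[-0.02,0.03,0,0,0.088],[-0.02,0.03,0,0,0.088],[-0.02,0.03,0,0,0.088],[0,0.03,0,0,0.088],[0,0.03,0,0,0.088],[0,0.03,0,0,0.088],[0,0,0,0,0.088]])

```text
clock: 13.72
tool_pos: [0.4134, -0.038, 0.4393]
eef_rot: [0.999, -0.049, -0.001, 0.002]
contact_force: [-0.2, 0.4, 0.5]
opening: 0.995
finger_force: 0.0
```

```bash
python3 - <<'E'
from h import *
s=take('scene','s5'); c=cloud(s); p=c[215:330,400:510].reshape(-1,3)
n=np.array([.996,-.0881]);t=np.array([.0881,.996]); o=np.array([.4865,.1831])
d=(p[:,:2]-o)@n; y=(p[:,:2]-o)@t
m=(d>.015)&(d<.09)&(p[:,2]>.05); print('box z max',np.percentile(p[m,2],[2,98]),'d max',d[m].max(),'y',y[m].min(),y[m].max())
m=(d>.002)&(d<.0065)&(p[:,2]>.15); print('plate top',np.percentile(p[m,2],98),'y',y[m].min(),y[m].max(),m.sum())
a=cv2.resize(s['color'][170:340,360:540],None,fx=4,fy=3.5,interpolation=cv2.INTER_CUBIC); cv2.imwrite('pics/c5.png',a[:,:,::-1])
t0=load('scene0'); dd=cv2.absdiff(s['color'],t0['color']).max(2)
for nm,(u0,u1,v0,v1) in dict(jug=(235,290,232,300),cup=(288,342,338,392),tamper=(220,252,125,165)).items(): print(nm,(dd[v0:v1,u0:u1]>30).sum())
E
```

```text
box z max [0.08614049 0.13134711] d max 0.06222412513764191 y -0.02156851920130413 0.04028148306351665
plate top 0.17882863927761108 y -0.05172577097608536 0.053940507129942084 261
jug 0
cup 0
tamper 0
```

View pics/c5.png

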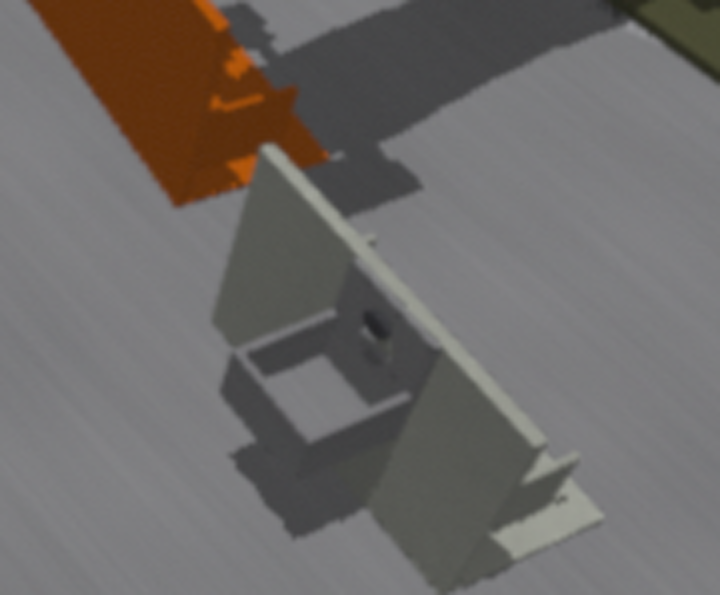

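The caddy hangs upright and flush on the white guard. The screw head is at crop (376,325), with the open keyhole showing below it. The box rim is at about 131 mm against 129 expected. The jug, cup and tamper have not moved. Handing in.

```bash
python3 -c "
from plant import r
print(r.finish_job())"
```

```text
the job is handed in; nothing more can be done
None
```

The caddy hangs upright and locked on the white guard's screw, released, with the jug, cup and tamper undisturbed; I handed the job in at about 14 s on the robot's clock, and no verdict came back.

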